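# Open the precision saw: tray out, unlatch the arm and hold it up

## Robot

A 7-joint arm with a two-finger parallel gripper is mounted at the origin on the work surface. World frame = base frame: x ahead of the robot, y to its left, z up, the work surface at z = 0. Lengths are in m, angles in rad, forces in N, time in s.
With the tool pointing down it reaches from about 0.4 to 0.85 m from the base axis. Payload 10.4 kg.
Tool frame: the origin (TCP) lies midway between the tips of the shut fingers; the grasp point (between the pads) lies 19 mm behind it; z points along the fingers, y is the line along which they close (so a half turn about z gives the same grasp; the last joint's range is limited). The gripper opens to 87 mm and grips with 3 to 60 N. Pads are 19 mm wide; open, the fingers measure 117 mm over their backs; the gripper's body (75 mm by 190 mm) begins 51 mm behind the grasp point.
Start: joints at [1.285, 0.332, -0.065, 1.46, 0.022, 1.35, -0.088], TCP at [0.162, -0.604, 0.223] pointing down, gripper open.
Joint ranges: [-2.6, 2.6], [-0.5, 2.12], [-1.47, 1.34], [0.16, 2.42], [-1.27, 4.41], [0.06, 2.06], [-2.6, 2.6]. Speed limits (rad/s): [2.22, 2.22, 2.79, 2.79, 3.14, 3.14, 3.14].

## Interface

Orientations are given as a unit quaternion [x, y, z, w].
In Python, from bench import r gives the robot as it stands.
- The arm moves only by the tool arm_command, never from a script. Its argument "moves" is one flat list of numbers, 4 for each row, row after row: the shift along the tool's x, y, z in cm, then the turn about the tool's z in degrees. A call has 1 to 12 rows; each row shifts and turns the commanded pose from where the row before left it, along the tool's axes as they then stand; what a row does not reach is not made up. A row lasts 1/12 s, in which the tool goes at most 41.7 mm and 7.16 degrees, less where a joint would pass 70% of its speed; a pose out of reach is approached as far as the arm can. A call with a gripper value outside its range is refused whole. "fingers" is the opening in per cent of the stroke, from 0 (shut) to 100 (fully open), set as the call begins (left out, the last holds). The fingers move at their own pace and stop on an object; "squeeze" is the grip in N (left out, the last holds). Time passes only in rows, so rows that do not move let the fingers close. It gives the time, the measured TCP pose, the force, the opening and the grip force at its end, in the units of the state.
- r.read_state(): the state, without advancing time (a new reading comes with each control period).
- r.camera(name): name is "side" or "top" or "wrist"; returns the picture (384x512x3 uint8, red, green, blue); there is no depth.
- r.camera_info(name): a dict with "fx", "fy", "cx", "cy" (pixels), "origin" and "attitude" of the camera in the world. Camera axes: x right, y up, looking along -z (the intrinsics and any distortion apply to the point x, -y, -z); pixel columns grow to the right and rows downward; lengths in m; the calibration is good to about 2 mm. A picture is of the moment at which its call begins: read the wrist's pose just before it. camera_info takes no time and is no camera call; for the wrist camera it gives the pose at the moment of the call.
- r.close_job(): hands the job in; it is judged then, once.
The state is a dict: "time": time; "joint_positions": joint angles; "joint_vel": joint speeds; "joint_torque": joint torques, N m; "ee_pos": TCP position; "eef_rot": TCP orientation; "ft_force": force on the tool from outside, world axes, zero at the start; "torque": the same for the moment, N m; "width": finger opening in m; "grip_force": force on a finger pad.
Only numpy, scipy, OpenCV 4.12 (cv2) and the standard library are available. Lean on these libraries where they do the work, as an engineer would, in place of code of your own. Each camera call takes 0.05 s, during which the arm holds its last target. There are 200 camera calls.

## Task

Open up the bench saw for cleaning: first pull its chip tray out to the stop, then pull the red latch tab on the swing arm sideways against its spring, away from the arm, and with the latch drawn lift the arm's end off the ball to at least 60 mm above it. Finish still holding the arm up there, steady, with the tray left fully out, and do not disturb the bottle, the jar or the spanner.

Things in the scene. Friction and masses are not known exactly. Their poses are not given: they have to be found in the camera images.
- saw: Orange bench saw, fixed to the table: 280 (x) x 360 (y) x 130 mm high, origin at the centre of its underside. Its grey front with the tray faces its own -x (roughly to the robot), its +y is to the robot's left. On the flat deck (130 mm), a 110 x 110 mm motor cover rises to 185 mm at the back left (centre +70 x, +115 y); a thin blade (up to 172 mm) stands under the arm.
- tray (a joint): How far the chip tray is pulled out of the saw's front, m: 0 closed, 0.075 at its stop. It slides along the saw's -x and stays where it is left; it takes 2 to 4 N. It may start up to 15 mm open.
- tray_handle (a point): Middle of the tray's black bar handle: a round bar 10 mm thick, 90 mm long along the saw's y, at 100 mm above the table. 45 mm from bar centre to the tray's front panel (40 mm free gap), a stay to the panel at each end. Moves with the tray.
- swing_arm: Black hinged arm, 26 mm wide, top 205 mm above the table, end block 46 x 40 mm. Origin in the socket under its free end, at the ball's centre when down; axes then as the saw's. The hinge axis is parallel to the saw's y, 215 mm towards the saw's +x of the ball and 18 mm higher. Swings up 0 to 0.7 rad (0.3 rad raises the end 60 mm); falls back when let go; lifting at the tab takes 3 to 7 N.
- ball (a point): Centre of the steel ball, 26 mm across, on a stud on the saw's deck, 162 mm above the table. Fixed to the saw, axes parallel to the saw's; height of the arm's end is counted from here, straight up. The latch jaw grips the underside of this ball, so the arm cannot be lifted more than 2 mm until the latch is drawn by about 8 mm.
- latch (a joint): How far the latch is drawn sideways, m: 0 engaged (spring holds it there), 0.016 at its stop. It slides along the arm's -y (the robot's right when the saw is square); the spring takes 3.6 N at the start and 8.4 N at the stop. The ball is free from 0.008; draw it beyond 0.012 to be sure. The spring pulls it back when let go.
- latch_tab (a point): Grip point of the red latch tab, an upright plate 30 (x) x 10 (y) x 42 mm high on a rod, 70 mm to the -y side of the arm's middle. This point is 16 mm below the tab's top and 200 mm above the table when the arm is down. Pinch it from above across y; 45 mm is free between tab and arm, nothing on its other side. Moves with latch and arm: the arm is lifted by it.
- fluid_bottle: White closed bottle, 64 mm across, 170 mm high, standing left of the saw; origin under its base. Leave alone.
- sample_jar: Amber jar with black lid, 48 mm across, 60 mm high, standing to the front right of the saw; origin under its base. Leave alone.
- spanner: Steel spanner, 160 mm long, lying on the table to the front left of the saw; origin under its middle. Leave alone.

How it is judged:
By the outcome, as a careful person would: the job done as asked, in the order asked, and still so for the second after the job is handed in, while the arm keeps its last pose, push and grip.
It also fails if it takes over 48 s, if anything falls off the work surface, if the arm or the gripper's body presses on something with over 40 N, if the wrist force passes 120 N, or if a joint passes its speed limit or range.

## Working session

There is one attempt and no reset: what is moved stays moved. The work goes in short steps, Python scripts to look and compute and a tool call to move; the robot and the scene stay as the last step left them, time stands still between calls to the robot, and variables do not carry over. Pictures are saved under pics/ and viewed, at most 10 in all, crops included, and the job is handed in when it is done.

Besides the shell and the picture viewer there is one more tool, called after "Emit:" as a command line: name --argument value ..., lists and objects as JSON in quotes. arm_command: Moves the arm, as the interface text tells. Its arguments: {"type":"object","properties":{"moves":{"type":"array"},"fingers":{"type":"number"},"squeeze":{"type":"number"}},"required":["moves"]}

```bash
mkdir -p pics; ls
python3 - <<'E'
from bench import r
import cv2
s=r.read_state();print(s['time'],s['ee_pos'],s['eef_rot'],s['width'])
for n in('top','side'):
    im=r.camera(n);cv2.imwrite(f'pics/{n}0.png',im[:,:,::-1]);i=r.camera_info(n);print(n,i)
E
```

```text
pics
0.0 [ 0.16224245 -0.6031498   0.22173553] [ 9.91380646e-01  1.31010961e-01 -1.38512726e-04 -7.23598705e-04] 0.08682167170577103
top {'fx': 470.93804454441084, 'fy': 470.93804454441084, 'cx': 251.2718391100785, 'cy': 191.86948733960992, 'origin': array([0.40400354, 0.07284059, 1.29335369]), 'attitude': array([-0.0613915 ,  0.06006264,  0.70996168, -0.69898353])}
side {'fx': 416.0435050340945, 'fy': 416.0435050340945, 'cx': 260.15361034878197, 'cy': 190.2892501519592, 'origin': array([ 0.36019199, -0.73176098,  0.97702368]), 'attitude': array([ 0.37232343, -0.05674805, -0.12691143,  0.91763196])}
```

View pics/top0.png

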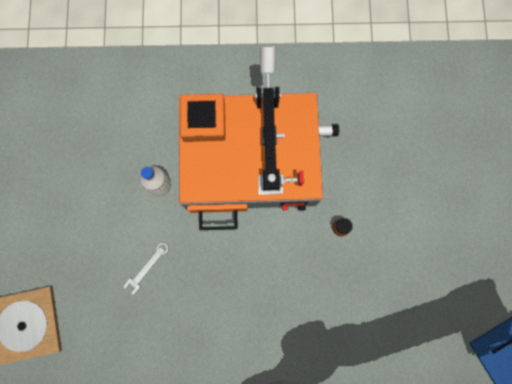

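View pics/side0.png

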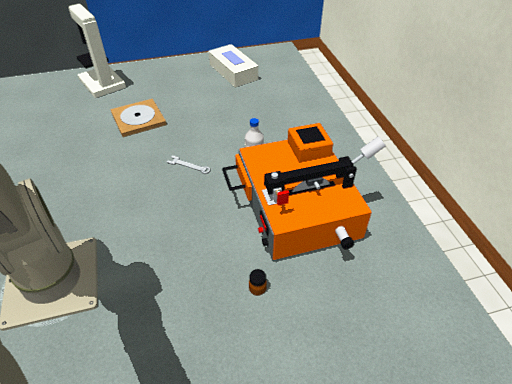

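The top view shows the saw at (180–322, 93–205), the tray handle near (218,228), the red tab near (300,178) and the jar at (341,226). The red bits at (287,206) are on the front and aren't the tab. Next I'll measure.

```bash
cat > h.py <<'E'
import numpy as np,cv2
from scipy.spatial.transform import Rotation as R
from bench import r
def ray(i,u,v):
    d=R.from_quat(i['attitude']).apply([(u-i['cx'])/i['fx'],-(v-i['cy'])/i['fy'],-1.]);return np.array(i['origin']),d
def onz(i,u,v,z):
    o,d=ray(i,u,v);return o+d*(z-o[2])/d[2]
def cross(i1,p1,i2,p2):
    a,d=ray(i1,*p1);b,e=ray(i2,*p2)
    t=np.linalg.lstsq(np.c_[d,-e],b-a,rcond=None)[0];p=a+d*t[0];q=b+e*t[1];return (p+q)/2,np.linalg.norm(p-q)
def blobs(m,mn=6):
    n,l,s,c=cv2.connectedComponentsWithStats(m.astype(np.uint8));return [(s[k],c[k]) for k in range(1,n) if s[k][4]>=mn]
E
python3 - <<'E'
from h import *
np.set_printoptions(precision=4,suppress=True)
I={};M={}
for n in('top','side'):
    im=cv2.imread(f'pics/{n}0.png');I[n]=r.camera_info(n);hsv=cv2.cvtColor(im,cv2.COLOR_BGR2HSV);H,S,V=cv2.split(hsv)
    red=((H<5)|(H>172))&(S>150)&(V>80)
    print(n,'red',[(list(s),c) for s,c in blobs(red)])
    org=(H>=5)&(H<15)&(S>170)&(V>90)
    if n=='top':
        o=org.copy();o[:,:170]=0
        cs,_=cv2.findContours(o.astype(np.uint8),cv2.RETR_EXTERNAL,cv2.CHAIN_APPROX_NONE);c=max(cs,key=cv2.contourArea)
        rc=cv2.minAreaRect(c);print(rc);
        for p in cv2.boxPoints(rc):print('deck',p,onz(I[n],*p,.13))
    dark=(V<60)
    if n=='top':
        d=dark.copy();d[:212]=0;d[236:]=0;d[:,:190]=0;d[:,250:]=0
        for s,c in blobs(d):print('dark',list(s),c)
        ys,xs=np.nonzero(d)
        for y in range(206,234):print(y,np.flatnonzero(V[y,195:245]<70)+195)
        d=dark[85:190,255:285]
        ys,xs=np.nonzero(d);
        for a,b in((100,130),(140,165)):
            q=(ys+85>=a)&(ys+85<b);print('arm',xs[q].mean()+255,(a+b)/2,onz(I[n],xs[q].mean()+255,(a+b)/2-.5,.205))
b=cv2.imread('pics/top0.png')[80:240,165:355];cv2.imwrite('pics/topc.png',cv2.resize(b,None,fx=4,fy=3.75,interpolation=cv2.INTER_CUBIC)[:600])
E
```

```text
top red [([np.int32(298), np.int32(171), np.int32(5), np.int32(14), np.int32(52)], array([300.4231, 177.5769])), ([np.int32(282), np.int32(203), np.int32(23), np.int32(7), np.int32(65)], array([291.6308, 205.0154]))]
((250.04171752929688, 147.50424194335938), (106.09730529785156, 141.06802368164062), 89.46949768066406)
deck [179.0196  95.1109] [0.8645 0.2575 0.13  ]
deck [320.0815  93.8048] [ 0.862  -0.1094  0.13  ]
deck [321.0639 199.8976] [ 0.583  -0.1006  0.13  ]
deck [180.0019 201.2037] [0.5852 0.252  0.13  ]
dark [np.int32(199), np.int32(212), np.int32(38), np.int32(18), np.int32(149)] [218.3624 222.8725]
206 []
207 []
208 []
209 []
210 []
211 [234 235 236]
212 [199 200 201 234 235 236]
213 [199 200 201 233 234 235 236]
214 [199 200 201 234 235 236]
215 [199 200 201 234 235 236]
216 [199 200 201 234 235 236]
217 [199 200 201 234 235 236]
218 [199 200 201 234 235 236]
219 [199 200 201 234 235 236]
220 [199 200 201 234 235 236]
221 [199 200 201 202 234 235 236]
222 [199 200 201 202 234 235 236]
223 [199 200 201 202 234 235 236]
224 [200 201 235 236]
225 [200 201 234 235 236]
226 [200 201 233 234 235 236]
227 [200 201 202 203 204 205 206 207 208 209 210 211 212 213 214 215 216 217
 218 219 220 221 222 223 224 225 226 227 228 229 230 231 232 233 234 235
 236]
228 [200 201 202 203 204 205 206 207 208 209 210 211 212 213 214 215 216 217
 218 219 220 221 222 223 224 225 226 227 228 229 230 231 232 233 234 235
 236]
229 [200 201 202 203 204 205 206 207 208 209 212 214 215]
230 []
231 []
232 []
233 []
arm 268.0443786982249 115.0 [0.782 0.03  0.205]
arm 269.5948275862069 152.5 [0.6887 0.0284 0.205 ]
side red [([np.int32(277), np.int32(191), np.int32(12), np.int32(14), np.int32(140)], array([282.2857, 197.1571])), ([np.int32(260), np.int32(215), np.int32(7), np.int32(15), np.int32(35)], array([262.6571, 221.7429])), ([np.int32(258), np.int32(227), np.int32(5), np.int32(6), np.int32(25)], array([260.12, 229.24]))]
```

View pics/topc.png

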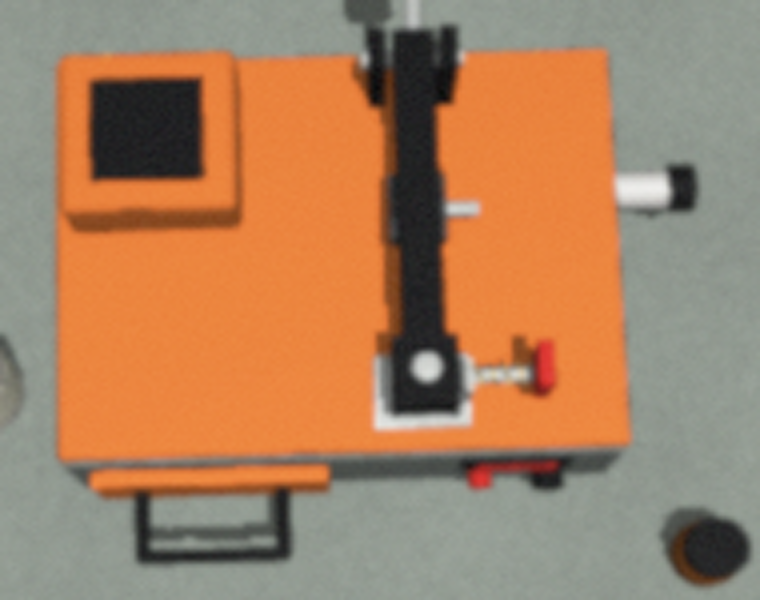

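The crop shows the tray handle as a black bar with its centre near (218,228), and the tab at (300.5,177.5). The arm end has a silver knob. The saw's deck corners are clear.

Run:
```python
from h import *
np.set_printoptions(precision=4,suppress=True)
t=r.camera_info('top');s=r.camera_info('side')
c=lambda x,y:(165+x/4-.375,80+y/3.75-.375)
for p in ((58,460),(630,442),(607,50)):print('deck',onz(t,*c(*p),.13))
a=onz(t,200.5,228.2,.1);b=onz(t,236,227.6,.1);print('bar',a,b,(a+b)/2,np.degrees(np.arctan2(-(a-b)[0],(a-b)[1])))
print('tab',cross(t,(300.4,177.6),s,(282.3,197.2)),onz(t,300.4,177.6,.208))
print('knob',onz(t,*c(427,367),.21)); print('jar',onz(t,*c(708,548),.06))
st=r.read_state();x=R.from_quat(st['eef_rot']);print(x.as_matrix())
print(r.camera_info('wrist'))
```

```text
deck [0.5825 0.2541 0.13  ]
deck [ 0.589  -0.1035  0.13  ]
deck [ 0.8645 -0.0998  0.13  ]
bar [0.5197 0.2038 0.1   ] [0.5198 0.1137 0.1   ] [0.5198 0.1587 0.1   ] 0.07523987515361796
tab (array([ 0.6255, -0.0434,  0.1982]), np.float64(0.002373573902953641)) [ 0.6247 -0.0426  0.208 ]
knob [0.6257 0.0257 0.21  ]
jar [ 0.5242 -0.1621  0.06  ]
[[ 0.9657  0.2598 -0.0003]
 [ 0.2598 -0.9657  0.0012]
 [-0.     -0.0012 -1.    ]]
{'fx': 314.084783716385, 'fy': 314.084783716385, 'cx': 257.84723123279207, 'cy': 192.61012821436995, 'origin': array([ 0.2322, -0.5844,  0.3839]), 'attitude': array([-0.1039,  0.0799, -0.603 ,  0.7869])}
```

Emit:
arm_command --moves '[3.2, -2.6, 0, 0, 3.2, -2.6, 0, 0, 3.2, -2.6, 0, 0, 3.2, -2.6, 0, 0, 3.2, -2.6, 0, 0, 3.2, -2.6, 0, 0, 3.2, -2.6, 0, 0, 3.2, -2.6, 0, 0, 3.2, -2.6, 0, 0, 3.2, -2.6, 0, 0, 3.2, -2.6, 0, 0, 3.2, -2.6, 0, 0]' --fingers 45 --squeeze 30

```text
time: 1.1
ee_pos: [0.4528, -0.2006, 0.2225]
eef_rot: [0.991, 0.131, -0.0, 0.0]
ft_force: [0.4, -0.2, 0.2]
width: 0.0394
grip_force: 0.0
```

Emit:
arm_command --moves '[0, 0, 0, -7, 0, 0, 0, -7, 0, 0, 0, -7, 0, 0, 0, -7, 0, 0, 0, -7, 0, 0, 0, -7, 0, 0, 0, -7, 0, 0, 0, -7, 0, 0, 0, -7, 0, 0, 0, -7, 0, 0, 0, -6, 0, 0, 0, 0]'

```text
time: 2.1
ee_pos: [0.4519, -0.2025, 0.2223]
eef_rot: [0.699, 0.715, -0.0, -0.0]
ft_force: [-0.5, -0.2, -0.5]
width: 0.0392
grip_force: 0.0
```

Emit:
arm_command --moves '[3.6, 0.75, 0, 0, 3.6, 0.75, 0, 0, 3.6, 0.75, 0, 0, 3.6, 0.75, 0, 0, 3.6, 0.75, 0, 0, 3.6, 0.75, 0, 0, 3.6, 0.75, 0, 0, 3.6, 0.75, 0, 0, 3.6, 0.75, 0, 0, 3.6, 0.75, 0, 0, 0, 0, 0, 0, 0, 0, 0, 0]'

```text
time: 3.1
ee_pos: [0.5199, 0.1614, 0.2221]
eef_rot: [0.7, 0.714, 0.0, -0.001]
ft_force: [0.5, -0.3, -0.1]
width: 0.0392
grip_force: 0.0
```

Run:
```python
from h import *
np.set_printoptions(precision=4,suppress=True)
s=r.read_state();print(s['ee_pos']);i=r.camera_info('wrist');im=r.camera('wrist');cv2.imwrite('pics/w1.png',im[:,:,::-1]);print(i)
o=R.from_quat(i['attitude']);d=o.inv().apply(np.array([.5198,.1587,.1])-i['origin']);print(i['cx']-d[0]/d[2]*i['fx'],i['cy']+d[1]/d[2]*i['fy'])
```

```text
[0.5199 0.1614 0.2221]
{'fx': 314.084783716385, 'fy': 314.084783716385, 'cx': 257.84723123279207, 'cy': 192.61012821436995, 'origin': array([0.5196, 0.233 , 0.3843]), 'attitude': array([-0.1315, -0.0016,  0.0096,  0.9913])}
256.2703359311175 190.0900922837282
```

View pics/w1.png

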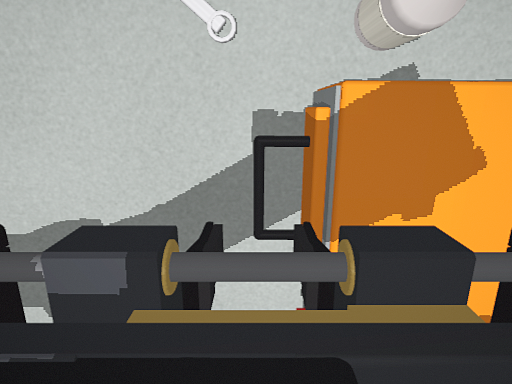

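The wrist view shows the bar centred at about (260,190), which matches the predicted row and is 3 mm further in +x. The fingers straddle it.

Emit:
arm_command --moves '[-0.2, 0.2, 2.5, 0, 0, 0, 2.8, 0, 0, 0, 2.8, 0, 0, 0, 2.8, 0, 0, 0, 2.0, 0, 0, 0, 1.0, 0, 0, 0, 0, 0, 0, 0, 0, 0]'

```text
time: 3.82
ee_pos: [0.5229, 0.1561, 0.0841]
eef_rot: [0.701, 0.713, -0.0, 0.0]
ft_force: [0.2, 0.2, 0.7]
width: 0.0391
grip_force: 0.0
```

Emit:
arm_command --moves '[0, 0, 0, 0, 0, 0, 0, 0, 0, 0, 0, 0, 0, 0, 0, 0, 0, 0, 0, 0, 0, 0, 0, 0]' --fingers 0 --squeeze 20

```text
time: 4.32
ee_pos: [0.5225, 0.1569, 0.0838]
eef_rot: [0.701, 0.714, -0.0, 0.0]
ft_force: [-1.4, -0.6, 3.4]
width: 0.0089
grip_force: 20.0
```

Emit:
arm_command --moves '[0, -0.5, 0, 0, 0, -1, 0, 0, 0, -1, 0, 0, 0, -1, 0, 0, 0, -1, 0, 0, 0, -0.8, 0, 0, 0, -0.5, 0, 0, 0, 0, 0, 0, 0, 0, 0, 0]'

```text
time: 5.07
ee_pos: [0.4638, 0.1561, 0.0837]
eef_rot: [0.7, 0.714, -0.0, -0.0]
ft_force: [-0.4, 1.5, 6.2]
width: 0.0092
grip_force: 20.0
```

Emit:
arm_command --moves '[0, -0.3, 0, 0, 0, -0.3, 0, 0, 0, -0.3, 0, 0, 0, 0, 0, 0]'

```text
time: 5.4
ee_pos: [0.4549, 0.1559, 0.0837]
eef_rot: [0.7, 0.714, -0.0, -0.0]
ft_force: [-0.7, 2.6, 7.1]
width: 0.0089
grip_force: 20.0
```

Emit:
arm_command --moves '[0, -0.3, 0, 0, 0, -0.2, 0, 0, 0, -0.2, 0, 0, 0, 0, 0, 0]'

```text
time: 5.73
ee_pos: [0.4483, 0.1558, 0.0837]
eef_rot: [0.7, 0.714, 0.0, 0.0]
ft_force: [0.1, 3.6, 6.3]
width: 0.0094
grip_force: 20.0
```

Emit:
arm_command --moves '[0, -0.2, 0, 0, 0, -0.2, 0, 0, 0, 0, 0, 0]'

```text
time: 5.98
ee_pos: [0.4482, 0.1559, 0.084]
eef_rot: [0.701, 0.713, 0.004, 0.002]
ft_force: [24.1, 7.7, -16.6]
width: 0.0098
grip_force: 20.0
```

Emit:
arm_command --moves '[0, 0, 0, 0, 0, 0, 0, 0, 0, 0, 0, 0, 0, 0, 0, 0, 0, 0, 0, 0]' --fingers 45

```text
time: 6.4
ee_pos: [0.4437, 0.1548, 0.083]
eef_rot: [0.701, 0.714, -0.001, -0.0]
ft_force: [0.2, 0.7, -0.8]
width: 0.0344
grip_force: 0.0
```

Emit:
arm_command --moves '[0, 0, -1, 0, 0, 0, -3, 0, 0, 0, -3.5, 0, 0, 0, -3.5, 0, 0, 0, -3.5, 0, 0, 0, -3.5, 0, 0, 0, 0, 0, 0, 0, 0, 0]'

```text
time: 7.07
ee_pos: [0.4452, 0.1558, 0.2658]
eef_rot: [0.701, 0.714, 0.001, 0.001]
ft_force: [1.1, 0.6, -0.6]
width: 0.0395
grip_force: 0.0
```

Emit:
arm_command --moves '[0, 0, 0, 7, 0, 0, 0, 7, 0, 0, 0, 7, 0, 0, 0, 7, 0, 0, 0, 7, 0, 0, 0, 7, 0, 0, 0, 7, 0, 0, 0, 7, 0, 0, 0, 7, 0, 0, 0, 7, 0, 0, 0, 7, 0, 0, 0, 6]'

```text
time: 8.07
ee_pos: [0.4437, 0.1552, 0.2625]
eef_rot: [0.998, 0.067, -0.001, 0.0]
ft_force: [-0.3, 0.2, 0.2]
width: 0.039
grip_force: 0.0
```

Emit:
arm_command --moves '[0, 0, 0, 6, 2.2, 2.5, 0, 0, 2.2, 2.5, 0, 0, 2.2, 2.5, 0, 0, 2.2, 2.5, 0, 0, 2.2, 2.5, 0, 0, 2.2, 2.5, 0, 0, 2.2, 2.5, 0, 0, 2.2, 2.5, 0, 0, 0, 0, 0, 0, 0, 0, 0, 0]'

```text
time: 8.98
ee_pos: [0.6274, -0.0398, 0.2613]
eef_rot: [1.0, 0.017, -0.002, -0.001]
ft_force: [-0.1, 0.3, 0.2]
width: 0.0392
grip_force: 0.0
```

Run:
```python
from h import *
np.set_printoptions(precision=4,suppress=True)
s=r.read_state();print(s['ee_pos'],s['eef_rot']);i=r.camera_info('wrist');im=r.camera('wrist');cv2.imwrite('pics/w2.png',im[:,:,::-1])
o=R.from_quat(i['attitude'])
for p in([.6255,-.0434,.216],[.6255,-.0434,.2]):
    d=o.inv().apply(np.array(p)-i['origin']);print(i['cx']-d[0]/d[2]*i['fx'],i['cy']+d[1]/d[2]*i['fy'])
H,S,V=cv2.split(cv2.cvtColor(im,cv2.COLOR_RGB2HSV))
for s,c in blobs(((H<5)|(H>172))&(S>150)&(V>60),20):print(list(map(int,s)),c,onz(i,*c,.216))
t=r.camera('top');cv2.imwrite('pics/top1.png',cv2.resize(t[80:290,150:360,::-1],(600,600)))
```

```text
[ 0.6274 -0.0398  0.2613] [ 0.9999  0.0168 -0.0018 -0.0005]
263.43088615085196 218.08775406643875
263.0792249217043 210.78008661693931
[258, 182, 14, 52, 674] [264.4318 208.0712] [ 0.6329 -0.0438  0.216 ]
```

View pics/w2.png

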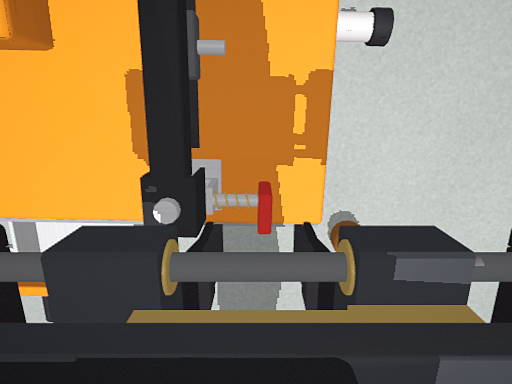

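View pics/top1.png

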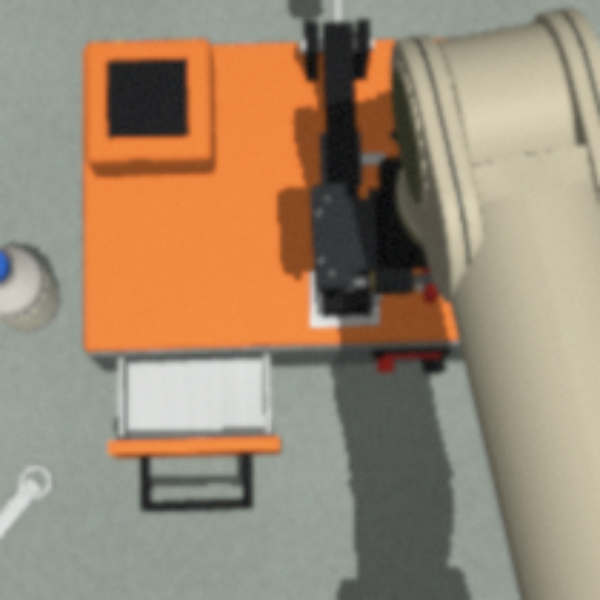

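The wrist view shows the tab at (264,208), which agrees with y = -0.043. The rod is to its left, and there is free space on both sides for the fingers. The top view shows the tray fully out and the bottle and spanner untouched.

Emit:
arm_command --moves '[0, 0.4, 0, 0, 0, 0, 2, 0, 0, 0, 2, 0, 0, 0, 1.5, 0, 0, 0, 1.2, 0, 0, 0, 0.9, 0, 0, 0, 0, 0, 0, 0, 0, 0]'

```text
time: 9.75
ee_pos: [0.6277, -0.042, 0.188]
eef_rot: [1.0, 0.018, 0.0, 0.0]
ft_force: [0.2, -0.1, 0.7]
width: 0.0393
grip_force: 0.0
```

Emit:
arm_command --moves '[0, 0, 0, 0, 0, 0, 0, 0, 0, 0, 0, 0, 0, 0, 0, 0, 0, 0, 0, 0, 0, 0, 0, 0]' --fingers 0 --squeeze 40

```text
time: 10.25
ee_pos: [0.6281, -0.0444, 0.1878]
eef_rot: [1.0, 0.017, 0.0, 0.001]
ft_force: [1.9, -5.3, 2.3]
width: 0.0096
grip_force: 40.0
```

Emit:
arm_command --moves '[0, 0.3, 0, 0, 0, 0.4, 0, 0, 0, 0.4, 0, 0, 0, 0.3, 0, 0, 0, 0, 0, 0, 0, 0, 0, 0, 0, 0, 0, 0]'

```text
time: 10.83
ee_pos: [0.6283, -0.0543, 0.1877]
eef_rot: [1.0, 0.019, 0.0, -0.001]
ft_force: [0.2, 6.3, 0.3]
width: 0.0099
grip_force: 40.0
```

Emit:
arm_command --moves '[0, 0.3, 0, 0, 0, 0.2, 0, 0, 0, 0, 0, 0, 0, 0, 0, 0]'

```text
time: 11.17
ee_pos: [0.6284, -0.0589, 0.1877]
eef_rot: [1.0, 0.019, -0.0, -0.001]
ft_force: [-0.9, 6.9, 0.8]
width: 0.0102
grip_force: 40.0
```

Emit:
arm_command --moves '[0.08, 0, -0.4, 0, 0.08, 0, -0.4, 0, 0.08, 0, -0.4, 0, 0.08, 0, -0.45, 0, 0.08, 0, -0.45, 0, 0.08, 0, -0.45, 0, 0, 0, 0, 0]'

```text
time: 11.75
ee_pos: [0.632, -0.0586, 0.2124]
eef_rot: [1.0, 0.019, -0.002, -0.002]
ft_force: [-3.3, 7.6, -5.4]
width: 0.0099
grip_force: 40.0
```

Free and rising with the lifting force in range, so I'll continue.

Emit:
arm_command --moves '[0.13, 0, -0.42, 0, 0.13, 0, -0.42, 0, 0.13, 0, -0.42, 0, 0.13, 0, -0.42, 0, 0.13, 0, -0.42, 0, 0.13, 0, -0.4, 0, 0, 0, 0, 0]'

```text
time: 12.33
ee_pos: [0.6391, -0.0583, 0.2371]
eef_rot: [1.0, 0.019, -0.003, -0.001]
ft_force: [-7.4, 7.3, -3.5]
width: 0.0101
grip_force: 40.0
```

Emit:
arm_command --moves '[0.17, 0, -0.4, 0, 0.18, 0, -0.4, 0, 0.18, 0, -0.4, 0, 0.18, 0, -0.4, 0, 0.18, 0, -0.4, 0, 0.18, 0, -0.4, 0, 0.15, 0, -0.3, 0, 0, 0, 0, 0, 0, 0, 0, 0, 0, 0, 0, 0]'

```text
time: 13.17
ee_pos: [0.6509, -0.0579, 0.2637]
eef_rot: [1.0, 0.019, -0.003, -0.001]
ft_force: [-8.7, 7.7, -1.1]
width: 0.0098
grip_force: 40.0
```

Run:
```python
from h import *
s=r.read_state();print(s['time'],s['ee_pos'],s['ft_force'])
a=r.camera('side');cv2.imwrite('pics/s2.png',cv2.resize(a[90:310,150:440,::-1],(790,600)))
```

```text
13.1667 [ 0.6508897  -0.05787926  0.26367268] [-8.65046268  7.72401735 -1.09475542]
```

View pics/s2.png

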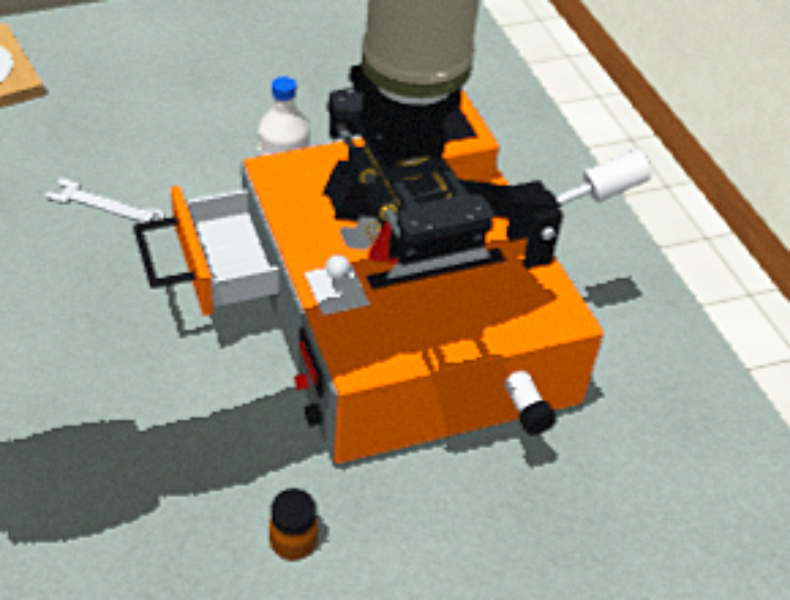

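The side view shows the arm raised and held by the tab, with the ball bare at (338,268). The tray is fully out, and the bottle, jar and spanner are untouched. The end is up about 78 mm by the arc. I'll check that it's steady, then hand in.

Emit:
arm_command --moves '[-0.1, 0, 0, 0, 0, 0, 0, 0, 0, 0, 0, 0, 0, 0, 0, 0, 0, 0, 0, 0, 0, 0, 0, 0, 0, 0, 0, 0, 0, 0, 0, 0, 0, 0, 0, 0, 0, 0, 0, 0]'

```text
time: 14.05
ee_pos: [0.6507, -0.058, 0.2636]
eef_rot: [1.0, 0.019, -0.002, -0.001]
ft_force: [-5.0, 7.7, -4.1]
width: 0.0099
grip_force: 40.0
```

```bash
python3 -c "
from bench import r
s=r.read_state();print(s['ee_pos'],s['ft_force'],abs(s['joint_vel']).max())
if s['ee_pos'][2]>.26 and s['grip_force']>30: print(r.close_job())"
```

```text
[ 0.65065013 -0.05797534  0.26364934] [-4.9838546   7.70640079 -4.06767544] 0.0019913942531038504
the job is handed in; nothing more can be done
None
```

The job is handed in: the tray was pulled to its stop, then the latch drawn about 14 mm and the arm's end lifted, held steady about 78 mm above the ball (worked out from the tab's rise); bottle, jar and spanner were undisturbed in the last pictures.

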